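Assemble two belt-drive shafts: pulleys, then locking collars

TASK

Assemble the two upright shafts that are bolted to the bench: slide each V-belt pulley, hub upward as it lies, down the shaft that its bore fits until it rests on the bearing (large pulley on the thick shaft, small pulley on the thin shaft), then slide the matching locking collar down on top of each pulley's hub (large collar on the thick shaft, small collar on the thin one). Let go of everything, and leave the multimeter, tape measure, wrench and pliers that lie among the parts where they are.

Things in the scene. Friction and masses are not known exactly. Their poses are not given: they have to be found in the camera images.
- thick_unit: Large square-flange bearing unit, fixed to the bench, the THICK steel shaft upright in its middle. Grey flange 86 x 86 x 13 mm, bolt heads to 19 mm; boss 56 mm across; on it the inner ring 40 mm across, top 30 mm above the bench: seat of the large pulley. Shaft 24 mm thick, top 91 mm above the bench, its last 6 mm tapering to 16 mm. Origin: underside's centre, on the bench; z up = shaft axis.
- thin_unit: Small square-flange bearing unit, fixed to the bench, the THIN steel shaft upright in its middle. Grey flange 68 x 68 x 13 mm, bolt heads to 19 mm; boss 44 mm across; on it the inner ring 28 mm across, top 26 mm above the bench: seat of the small pulley. Shaft 14 mm thick, top 79 mm above the bench, its last 6 mm tapering to 6 mm. Origin: underside's centre, on the bench; z up = shaft axis.
- large_pulley_center (a point): Large aluminium V-belt pulley lying flat with its hub up: grooved disc 84 mm across and 20 mm thick, on it the hub, 44 mm across, up to 40 mm above the underside; straight bore 28 mm right through. About 0.3 kg. Grip it across the hub. The point lies on its axis, half-way up (20 mm above the underside); z axis up along the bore.
- small_pulley_center (a point): Small aluminium V-belt pulley lying flat with its hub up: grooved disc 62 mm across and 16 mm thick, on it the hub, 31 mm across, up to 34 mm above the underside; straight bore 18 mm right through. About 0.15 kg. Grip it across the hub. The point lies on its axis, half-way up (17 mm above the underside); z axis up along the bore.
- large_collar_center (a point): Large locking collar, a plain dark steel ring lying flat: 45 mm across, 15 mm high, bore 28 mm. About 0.11 kg. The point lies on its axis, half-way up (7.5 mm above the underside); z axis up along the bore. Seated on the large pulley's hub its underside is 70 mm above the bench.
- small_collar_center (a point): Small locking collar, a plain dark steel ring lying flat: 30 mm across, 13 mm high, bore 18 mm. About 0.05 kg. The point lies on its axis, half-way up (6.5 mm above the underside); z axis up along the bore. Seated on the small pulley's hub its underside is 60 mm above the bench.
- multimeter: Bystander: hand multimeter lying on its back, 144 x 70 x 40 mm. Origin: centre of its underside; x along its length.
- tape_measure: Bystander: tape measure standing on its edge, 36 x 91 x 68 mm high. Origin: centre of its underside; y along its 91 mm length.
- wrench: Bystander: steel combination wrench lying flat, 199 x 35 x 6 mm. Origin: centre of its underside; x along its length.
- pliers: Bystander: combination pliers with red grips lying flat, 180 x 60 x 18 mm. Origin: centre of its underside; x along its length.
Not all that is in view belongs to the job. What is shaped like the part that bears small_pulley_center but blue is not meant. Leave any orange look-alike of the part that bears large_collar_center alone.

How it is judged:
At the end, for the whole second after the job is handed in: Each pulley rests on its bearing (large on thick shaft, small on thin shaft) and its own collar rests on the pulley's hub: every part within 8 mm of the shaft's axis, within 4 mm of its seated height and tilted less than 0.1 rad (6 degrees); everything released and at rest (horizontal distance between each of large_pulley_center, large_collar_center and thick_unit below 0.008 m and z of large_pulley_center in the frame of thick_unit between 0.046 and 0.054 m and angle between each of large_pulley_center, small_pulley_center, large_collar_center, small_collar_center's own z axis and vertical below 0.1 rad and horizontal distance between each of small_pulley_center, small_collar_center and thin_unit below 0.008 m and z of small_pulley_center in the frame of thin_unit between 0.039 and 0.047 m and z of large_collar_center in the frame of thick_unit between 0.0735 and 0.0815 m and z of small_collar_center in the frame of thin_unit between 0.0625 and 0.0705 m); the robot touches nothing.
It fails at once if multimeter pushed more than 30 mm from its place (distance of multimeter from where it was at the start of the episode above 0.03 m).
It fails at once if tape measure pushed more than 30 mm from its place (distance of tape_measure from where it was at the start of the episode above 0.03 m).
It fails at once if wrench pushed more than 30 mm from its place (distance of wrench from where it was at the start of the episode above 0.03 m).
It fails at once if pliers pushed more than 30 mm from its place (distance of pliers from where it was at the start of the episode above 0.03 m).
It also fails if it takes over 112 s, if anything falls off the work surface, if the arm or the gripper's body presses on something with over 40 N, if the wrist force passes 120 N, or if a joint passes its speed limit or range.

ROBOT

A 7-joint arm with a two-finger parallel gripper is mounted at the origin on a cart in front of the work surface, level with it; the furniture and walls round the work are solid. World frame = base frame: x ahead of the robot, y to its left, z up, the work surface at z = 0. Lengths are in m, angles in rad, forces in N, time in s.
With the tool pointing down it reaches from about 0.4 to 0.85 m from the base axis. Payload 10.4 kg.
Tool frame: the origin (TCP) lies at the very end of the fingers, on their centre line; the grasp point (between the pads) lies 19 mm behind it; z points along the fingers, y is the direction in which the jaws open and shut (so a half turn about z gives the same grasp; the last joint's range is limited). The gripper opens to 87 mm and grips with 3 to 60 N. Pads are 19 mm wide; open, the fingers measure 117 mm over their backs; the gripper's body (75 mm by 190 mm) begins 51 mm behind the grasp point.
Start: joints at [-1.237, 0.332, -0.065, 1.46, 0.022, 1.35, -0.088], TCP at [0.218, 0.586, 0.223] pointing down, gripper open.
Joint ranges: [-2.6, 2.6], [-0.5, 2.12], [-1.47, 1.34], [0.16, 2.42], [-1.27, 4.41], [0.06, 2.06], [-2.6, 2.6]. Speed limits (rad/s): [2.22, 2.22, 2.79, 2.79, 3.14, 3.14, 3.14].

INTERFACE

Orientations are given as a unit quaternion [x, y, z, w].
In Python, from bench import r gives the robot as it stands.
- The arm moves only by the shell command python3 -m crank 'ROWS' [FORCE]. ROWS is JSON, a list of rows, each a list of 3 entries, a list of its own where there are three numbers: the opening, from -1 (shut) to 1 (fully open), so that 0 is half open, then the shift along the tool's x, y, z in mm, then the turn about the tool's z in degrees. A call has 1 to 12 rows; each row is the pose to reach, as a shift and turn from the pose commanded when the call began, along the tool's axes at that moment; what a row does not reach only later rows make up. A row lasts 1/12 s, in which the tool goes at most 41.7 mm and 7.16 degrees, less where a joint would pass 70% of its speed; a pose out of reach is approached as far as the arm can. A call with a gripper value outside its range is refused whole. The fingers move at their own pace and stop on an object; FORCE is the grip in N (left out, the last holds). Time passes only in rows, so rows that repeat a pose let the fingers close. It gives the time, the measured TCP pose, the force and the opening at its end, in the units of the state.
- r.read_state(): the state, without advancing time (a new reading comes with each control period).
- r.camera(name): name is "scene" or "side" or "wrist"; returns a dict with "pixels" (480x640x3 uint8, red, green, blue), "fov_y" (degrees; the focal length in pixels is half the picture's height over the tangent of half this angle, whatever the lens; pixels are square), "cx", "cy" (the principal point, pixels), "dist" ([k1, k2, p1, p2, k3] as OpenCV has them; the pictures are not rectified), "cam_to_world" (4x4, takes a point from camera to world coordinates). Camera axes: x right, y down, z forward; pixel columns grow to the right and rows downward; lengths in m; the calibration is good to about 2 mm. A picture is of the moment at which its call begins. There is no depth.
- r.close_job(): hands the job in, once; it reports no verdict.
The state is a dict: "time": time; "joint_positions": joint angles; "joint_vel": joint speeds; "joint_torque": joint torques, N m; "ee_pos": TCP position; "eef_rot": TCP orientation; "ft_force": force on the tool from outside, world axes, zero at the start; "torque": the same for the moment, N m; "width": finger opening in m.
Only numpy, scipy, OpenCV 4.12 (cv2) and the standard library are available. Lean on these libraries where they do the work, as an engineer would, in place of code of your own. Each camera call takes 0.05 s, during which the arm holds its last target.

## Working session

There is one attempt and no reset: what is moved stays moved. The work goes in short steps, Python scripts to look and compute and a shell command to move; the robot and the scene stay as the last step left them, time stands still between calls to the robot, and variables do not carry over. Pictures are saved under pics/ and viewed, and the job is handed in when it is done.

```bash
ls; mkdir -p pics; python3 - <<'E'
from bench import r
import cv2,json
s=r.read_state(); print(s)
for n in ["scene","side","wrist"]:
    c=r.camera(n); cv2.imwrite(f"pics/{n}0.png",c["pixels"][:,:,::-1]); print(n,c["fov_y"],c["cx"],c["cy"],c["dist"],c["cam_to_world"])
E
```

```text
pics
{'time': 0.0, 'joint_positions': array([-1.23658001,  0.33290194, -0.06469145,  1.46097066,  0.02159817,
        1.34990654, -0.08854346]), 'joint_vel': array([-0.00026204, -0.00016744,  0.00019214, -0.00042223, -0.0006196 ,
       -0.00135424,  0.00048981]), 'joint_torque': array([-6.10120915e-04, -6.23244452e+01,  2.42276082e-02, -3.89921844e+01,
       -6.14090497e-02,  3.92022240e-02,  9.85787460e-05]), 'ee_pos': array([0.21817743, 0.58524976, 0.22172114]), 'eef_rot': array([ 1.77478106e-01,  9.84124467e-01, -7.39176621e-04, -9.71947946e-05]), 'ft_force': array([-0.14856668,  0.51848813, -0.79195321]), 'torque': array([-0.0051938 , -0.03928833,  0.01490552]), 'width': 0.08695889719071048}
scene 42.07300176925217 323.4407176226018 241.24052729527918 [-0.02638666  0.          0.          0.          0.        ] [[-0.74711907 -0.49330175  0.44549576 -0.05953776]
 [-0.66454937  0.56815635 -0.48535811  0.66062429]
 [-0.01368324 -0.65867423 -0.75230381  1.0346801 ]
 [ 0.          0.          0.          1.        ]]
side 45.991261578894445 325.71556353005127 240.5370136018627 [-0.12668685  0.          0.          0.          0.        ] [[-0.98423677 -0.1163724   0.13317447  0.39780979]
 [-0.17684145  0.65717548 -0.73269877  0.77795561]
 [-0.00225308 -0.74469984 -0.66739574  0.75135426]
 [ 0.          0.          0.          1.        ]]
wrist 59.24987113218646 316.8853840250987 240.9697811988408 [-0.03018798  0.          0.          0.          0.        ] [[ 0.34905499  0.90093374  0.25783522  0.14753389]
 [ 0.93710084 -0.33510541 -0.09770563  0.61166172]
 [-0.00162433  0.27572224 -0.96123598  0.38431612]
 [ 0.          0.          0.          1.        ]]
```

View pics/scene0.png

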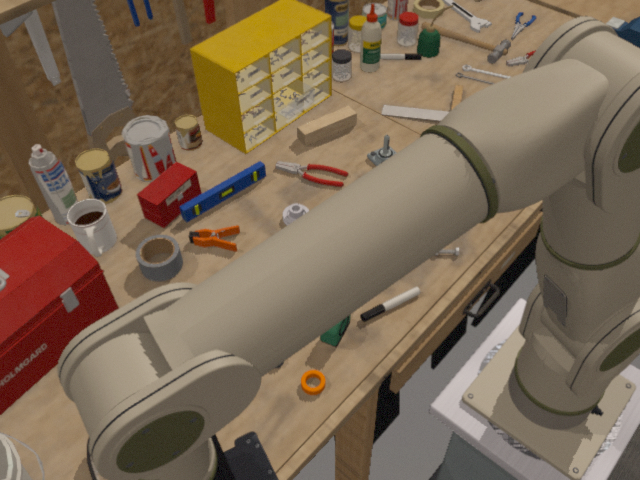

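View pics/side0.png

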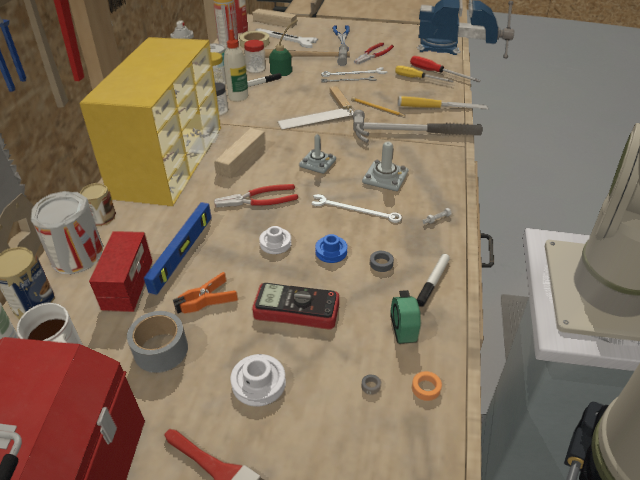

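View pics/wrist0.png

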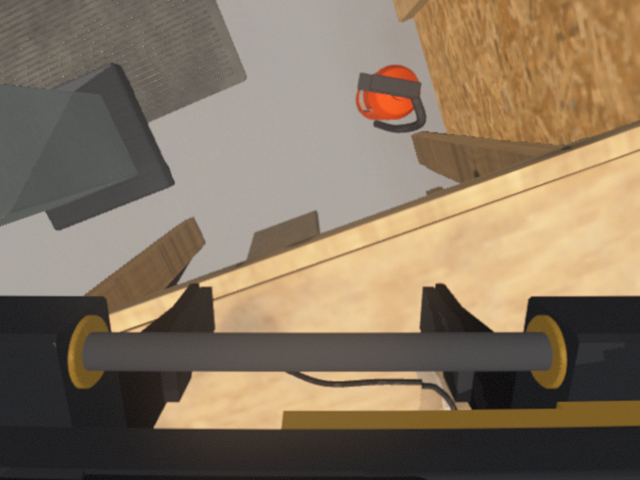

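```bash
cat > h.py <<'E'
import cv2,numpy as np
from bench import r
def K(c):
    f=240/np.tan(np.radians(c["fov_y"])/2); return np.array([[f,0,c["cx"]],[0,f,c["cy"]],[0,0,1]])
def plane(c,px,z):
    p=cv2.undistortPoints(np.array(px,float).reshape(-1,1,2),K(c),np.array(c["dist"])).reshape(-1,2)
    T=np.array(c["cam_to_world"]); d=np.c_[p,np.ones(len(p))]@T[:3,:3].T
    o=T[:3,3]; return (o+d*((z-o[2])/d[:,2])[:,None])[:,:2]
def proj(c,P):
    T=np.array(c["cam_to_world"]); R=T[:3,:3].T; t=-R@T[:3,3]
    return cv2.projectPoints(np.array(P,float).reshape(-1,1,3),cv2.Rodrigues(R)[0],t,K(c),np.array(c["dist"]))[0].reshape(-1,2)
def crop(c,x0,y0,w,h,s,name):
    cv2.imwrite("pics/"+name,cv2.resize(c["pixels"][y0:y0+h,x0:x0+w,::-1],None,fx=s,fy=s,interpolation=cv2.INTER_NEAREST))
def circ(P):
    A=np.c_[2*P,np.ones(len(P))]; s=np.linalg.lstsq(A,(P**2).sum(1),rcond=None)[0]
    return s[0],s[1],np.sqrt(s[2]+s[0]**2+s[1]**2)
E
python3 - <<'E'
from h import *
c=r.camera("side")
crop(c,290,125,130,70,6,"s1.png")
crop(c,220,215,180,70,4,"s2.png")
crop(c,220,345,230,70,3,"s3.png")
# rough positions
for n,p,z in [("sp",(275,233),.034),("lc",(382,257),.015),("sc",(371,381),.013),("lp",(258,366),.04),("thin",(318,137),.079),("thick",(388,144),.091)]:
    print(n,plane(c,[p],z))
E
```

```text
sp [[ 0.64129186 -0.01397941]]
lc [[ 0.43166261 -0.00308982]]
sc [[0.41899029 0.27460589]]
lp [[0.59061713 0.29642459]]
thin [[ 0.61083299 -0.30087571]]
thick [[ 0.4518393  -0.28020339]]
```

View pics/s1.png

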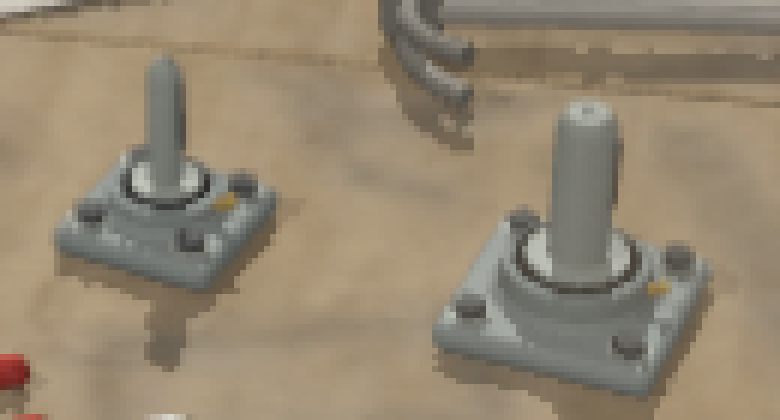

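View pics/s2.png

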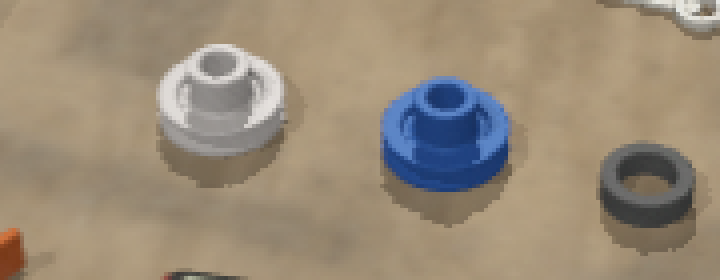

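View pics/s3.png

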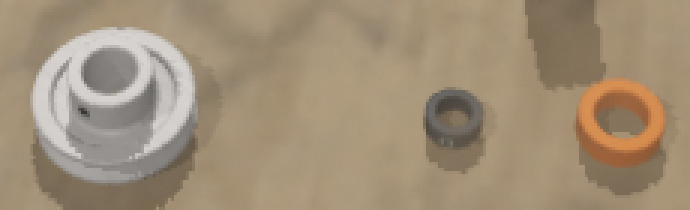

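```bash
python3 - <<'E'
from h import *
c=r.camera("side")
for n,p,z in [("sp",(274.6,231),.034),("lc",(381.6,258.7),.015),("sc",(371.2,382),.013),("lp",(257.2,369),.04),("thin",(317.4,134.8),.079),("thick",(388.0,143.3),.091),("thinring",(317.5,155),.026),("thickring",(386.5,168),.030),
 ("multiBL",(254,322),0),("multiBR",(337,327),0),("tapefront",(405,342),0),("tapetop",(402,297),.068)]:
    print(n,plane(c,[p],z).round(4))
S=(c["pixels"].astype(int))
def roi(n,x0,y0,x1,y1,cond,z,bx):
    pass
print(r.read_state()["time"])
E
```

```text
sp [[ 0.6435 -0.0196]]
lc [[0.4319 0.0017]]
sc [[0.4185 0.2764]]
lp [[0.5904 0.302 ]]
thin [[ 0.6139 -0.3099]]
thick [[ 0.4521 -0.283 ]]
thinring [[ 0.6139 -0.3078]]
thickring [[ 0.4508 -0.2772]]
multiBL [[0.6322 0.1816]]
multiBR [[0.4897 0.1671]]
tapefront [[0.3728 0.1795]]
tapetop [[0.387 0.142]]
0.25
```

```bash
python3 -m crank '[[0.4,[-40,-12,0],6],[0.4,[-80,-24,0],13],[0.4,[-120,-36,0],20],[0.4,[-160,-49,0],27],[0.4,[-200,-61,0],34],[0.4,[-240,-73,0],41],[0.4,[-280,-85,0],48],[0.4,[-320,-97,0],55],[0.4,[-360,-110,0],62],[0.4,[-400,-122,0],69.6],[0.4,[-440,-134,0],69.6],[0.4,[-448,-136,0],69.6]]' 30
python3 - <<'E'
from h import *
for n in ["scene","wrist"]:
    c=r.camera(n); cv2.imwrite(f"pics/{n}1.png",c["pixels"][:,:,::-1])
    for nm,P in [("lp",(.5904,.302,.04)),("thin",(.6139,-.3099,.079)),("thick",(.4521,-.283,.091)),("sp",(.6435,-.0196,.034)),("lc",(.4319,.0017,.015)),("sc",(.4185,.2764,.013))]: print(n,nm,proj(c,[P]).round(1))
print(r.read_state())
E
```

```text
time: 1.25
ee_pos: [0.5956, 0.2945, 0.2223]
eef_rot: [0.711, 0.704, -0.0, 0.002]
ft_force: [0.5, -0.5, -0.4]
width: 0.0607
scene lp [[203.3 308.5]]
scene thin [[388.2 134.9]]
scene thick [[438.5 166.7]]
scene sp [[296.8 208.1]]
scene lc [[363.9 267.4]]
scene sc [[276.6 358. ]]
wrist lp [[310.8 205.2]]
wrist thin [[336.8 716.5]]
wrist thick [[197. 716.]]
wrist sp [[364.5 500.2]]
wrist lc [[170.5 471.1]]
wrist sc [[123.5 228.8]]
{'time': 1.35, 'joint_positions': array([-0.77068235,  0.42581154,  0.32731042,  1.363924  , -0.13389364,
        1.37413572, -0.45044373]), 'joint_vel': array([-0.05143759, -0.02273408, -0.05384289,  0.02515869, -0.009231  ,
        0.00140343, -0.02665745]), 'joint_torque': array([ 2.06410512e+00, -6.51549053e+01,  7.63255388e+00, -3.94559526e+01,
        6.27690135e-02, -3.15152889e-02,  4.22296096e-01]), 'ee_pos': array([0.5929474 , 0.29814789, 0.22207261]), 'eef_rot': array([ 7.09227092e-01,  7.04979430e-01, -4.77918626e-04,  8.40690868e-04]), 'ft_force': array([-0.57836893,  0.95953767, -0.37328985]), 'torque': array([-0.1003123 ,  0.07027826, -0.00242373]), 'width': 0.060935050098992104}
```

View pics/scene1.png

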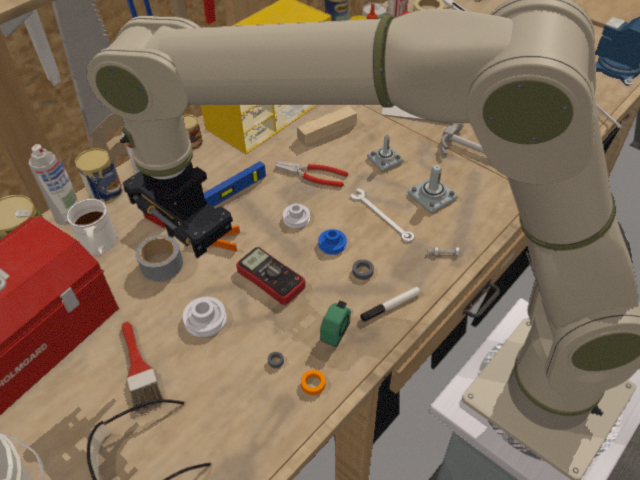

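View pics/wrist1.png

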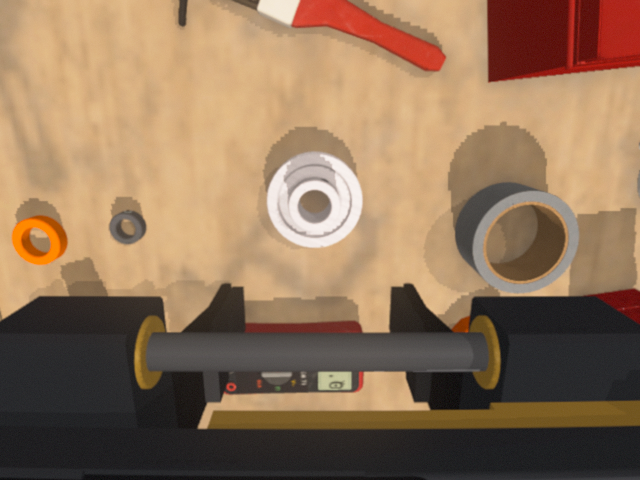

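```bash
python3 - <<'E'
from h import *
c=r.camera("scene")
a=[]
for x,y in [(203,312),(388,145),(438,180),(297,212),(363,268),(276,359)]:
    p=c["pixels"][y-25:y+25,x-25:x+25,::-1]; a.append(cv2.resize(p,(250,250),interpolation=cv2.INTER_NEAREST))
cv2.imwrite("pics/m.png",np.vstack([np.hstack(a[:3]),np.hstack(a[3:])]))
print(r.read_state()["ee_pos"])
E
```

```text
[0.59128882 0.30054843 0.22210004]
```

View pics/m.png

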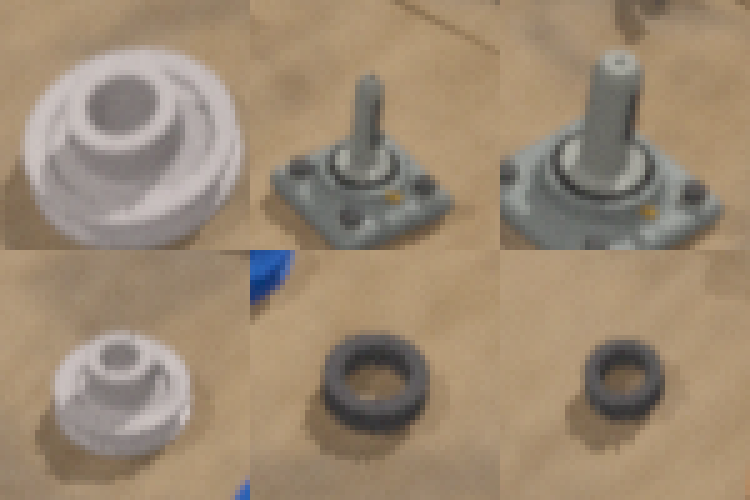

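```bash
python3 - <<'E'
from h import *
c=r.camera("scene");w=r.camera("wrist")
for n,p,z in [("sp",(296.4,208.2),.034),("lc",(363,267.2),.015),("sc",(276,358.6),.013),("lp",(202.8,307.6),.04),("thin",(387.4,135.4),.079),("thick",(437.2,167.2),.091)]:
    print(n,plane(c,[p],z).round(4))
h=cv2.inRange(w["pixels"],(0,0,0),(255,255,255))
cv2.imwrite("pics/w2.png",cv2.resize(w["pixels"][130:270,90:400,::-1],None,fx=2.5,fy=2.5))
print(proj(w,[(.5904,.302,.04),(.4185,.2764,.013)]),r.read_state()["ee_pos"])
E
```

```text
sp [[ 0.644  -0.0187]]
lc [[0.4337 0.0024]]
sc [[0.4184 0.278 ]]
lp [[0.5927 0.3012]]
thin [[ 0.6143 -0.3072]]
thick [[ 0.4534 -0.2797]]
[[317.19088986 213.84019719]
 [130.08463302 234.98339559]] [0.58972153 0.30292265 0.22232229]
```

View pics/w2.png

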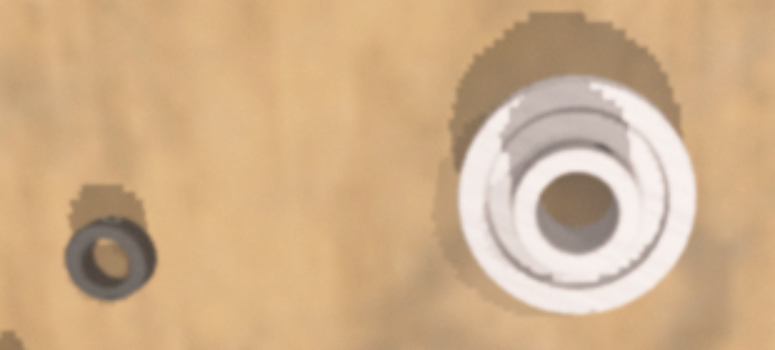

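```bash
python3 -m crank '[[0.4,[0,2,30],0.4],[0.4,[0,2,70],0.4],[0.4,[0,2,110],0.4],[0.4,[0,2,140],0.4],[0.4,[0,2,165],0.4],[0.4,[0,2,185],0.4],[0.4,[0,2,195],0.4],[0.4,[0,2,197],0.4],[0.4,[0,2,197],0.4],[0.4,[0,2,197],0.4]]' 30
python3 - <<'E'
from h import *
c=r.camera("wrist");cv2.imwrite("pics/w3.png",c["pixels"][:,:,::-1]);print(r.read_state()["ee_pos"],r.read_state()["ft_force"])
E
```

```text
time: 2.33
ee_pos: [0.5932, 0.3027, 0.0272]
eef_rot: [0.71, 0.705, 0.001, 0.0]
ft_force: [0.9, -0.3, 0.4]
width: 0.0614
[0.5934311  0.30257702 0.0274441 ] [0.57169025 0.04962928 0.54462375]
```

View pics/w3.png

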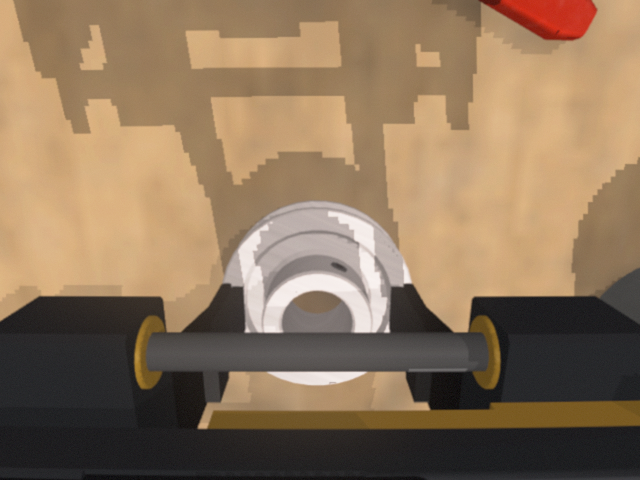

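```bash
python3 -m crank '[[0.4,[-1,0,3],0],[0.4,[-1,0,3],0],[-1,[-1,0,3],0],[-1,[-1,0,3],0],[-1,[-1,0,3],0],[-1,[-1,0,3],0],[-1,[-1,0,3],0],[-1,[-1,0,3],0]]' 40
```

```text
time: 3.05
ee_pos: [0.5927, 0.3008, 0.0227]
eef_rot: [0.71, 0.704, 0.0, 0.0]
ft_force: [1.2, -0.2, 1.1]
width: 0.0424
```

```bash
python3 -m crank '[[-1,[0,0,-20],0],[-1,[0,0,-50],0],[-1,[0,0,-85],0],[-1,[-15,-4,-115],0],[-1,[-40,-10,-130],0],[-1,[-75,-18,-135],0],[-1,[-112,-27,-135],0],[-1,[-150,-36,-135],0],[-1,[-187,-45,-135],0],[-1,[-225,-54,-135],0],[-1,[-262,-63,-135],0],[-1,[-300,-72,-135],0]]'
python3 -m crank '[[-1,[-37,-9,0],0],[-1,[-75,-18,0],0],[-1,[-112,-27,0],0],[-1,[-150,-36,0],0],[-1,[-187,-45,0],0],[-1,[-220,-53,0],0],[-1,[-245,-60,0],0],[-1,[-265,-65,0],0],[-1,[-277,-67,0],0],[-1,[-282,-68,0],0],[-1,[-282,-68,0],0],[-1,[-282,-68,0],0]]'
python3 - <<'E'
from h import *
for n in ["side","scene","wrist"]:
    c=r.camera(n);cv2.imwrite(f"pics/{n}4.png",c["pixels"][:,:,::-1])
    print(n,proj(c,[(.453,-.281,.091)]))
s=r.read_state();print(s["ee_pos"],s["ft_force"],s["eef_rot"],s["width"])
E
```

```text
time: 4.05
ee_pos: [0.5171, -0.0002, 0.1572]
eef_rot: [0.71, 0.704, -0.0, -0.0]
ft_force: [1.2, -0.2, -1.7]
width: 0.0425
time: 5.05
ee_pos: [0.4482, -0.2793, 0.1572]
eef_rot: [0.71, 0.705, 0.0, -0.0]
ft_force: [-0.2, -0.2, -2.5]
width: 0.0426
side [[387.50248955 143.75497497]]
scene [[437.67480121 166.98134731]]
wrist [[324.56347991 260.91462698]]
[ 0.44852834 -0.27887406  0.15736102] [-0.34791773  0.07144266 -2.1719803 ] [ 7.09189417e-01  7.05017924e-01  1.78637811e-04 -2.55869793e-04] 0.04258800059011306
```

View pics/side4.png

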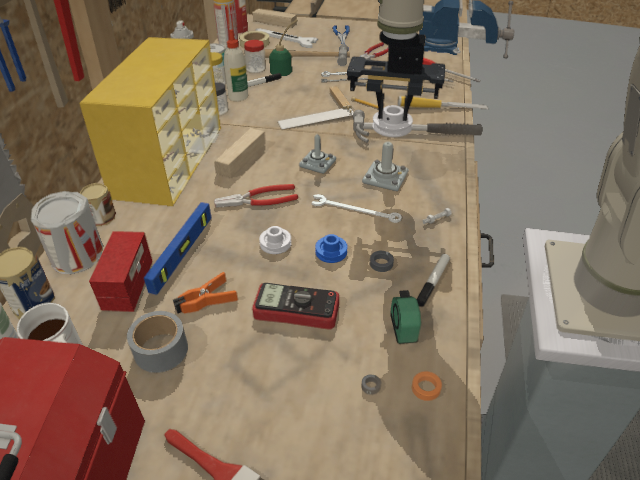

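View pics/wrist4.png

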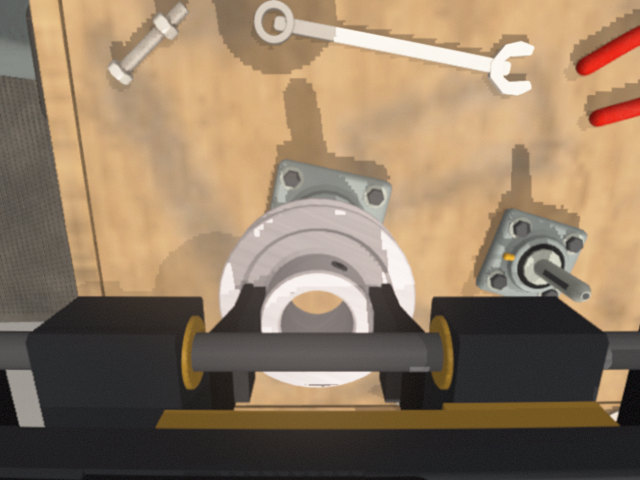

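View pics/scene4.png

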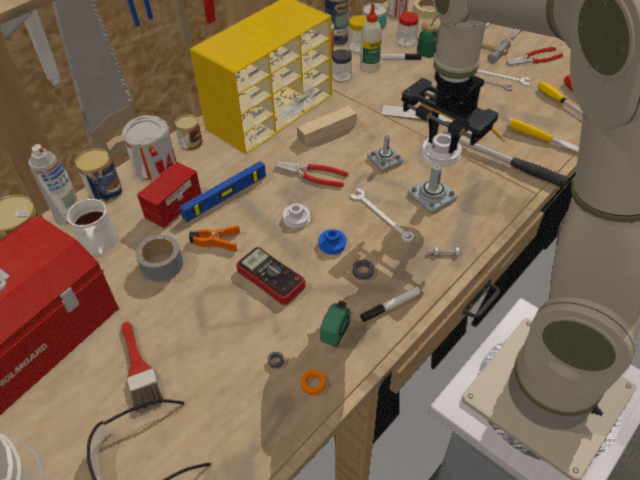

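```bash
python3 - <<'E'
from h import *
w=r.camera("wrist")
crop(w,260,140,150,110,5,"w4.png"); crop(w,460,190,150,120,5,"w5.png")
c=r.camera("side"); crop(c,355,85,80,110,5,"s5.png")
c=r.camera("scene"); crop(c,400,120,80,100,6,"s6.png")
E
```

```text
(no output)
```

View pics/w4.png

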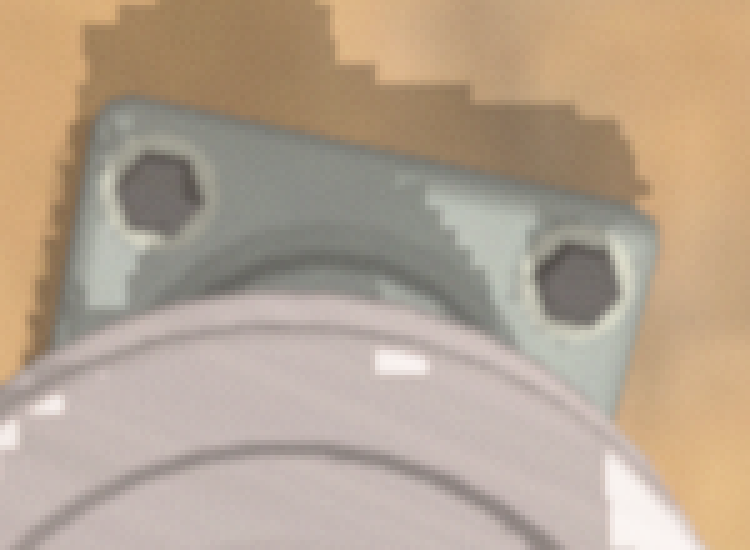

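View pics/w5.png

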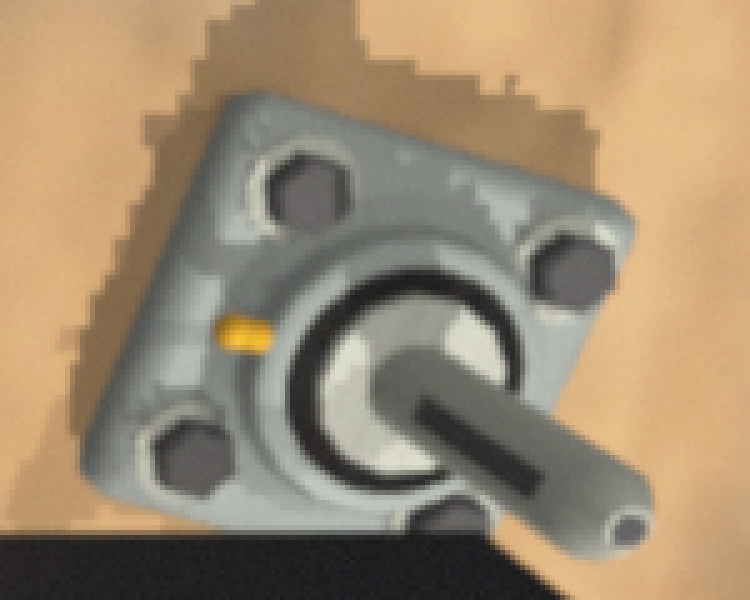

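View pics/s5.png

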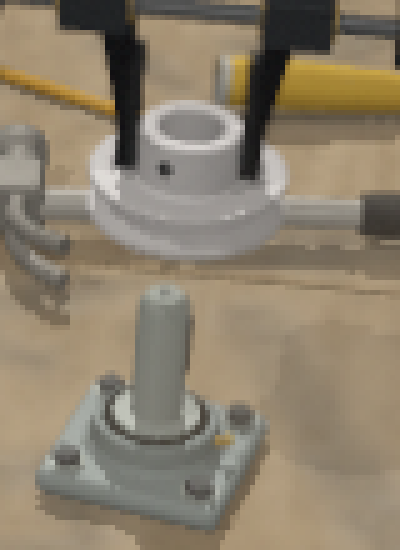

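View pics/s6.png

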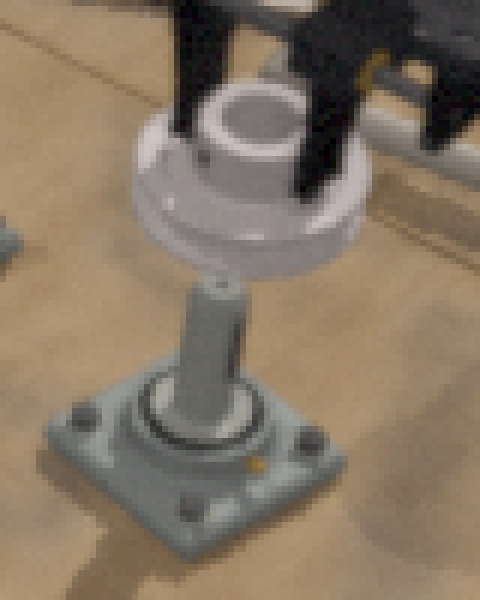

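```bash
python3 - <<'E'
from h import *
w=r.camera("wrist");s=r.camera("side");c=r.camera("scene")
z=.019
B=plane(w,[(260+160/5,140+193/5),(260+577/5,140+283/5)],z);d=B[1]-B[0];L=np.hypot(*d);n=np.array([d[1],-d[0]]);print("thick by wrist bolts",B,L,B.mean(0)+n/2)
T=plane(w,[(460+308/5,190+192/5),(460+572/5,190+272/5),(460+190/5,190+455/5)],z);print("thin spacing",np.hypot(*(T[1]-T[0])),np.hypot(*(T[2]-T[0])),"ctr",(T[1]+T[2])/2)
print("thin tip w",plane(w,[(585.6,295.4)],.079))
print("thick side bolts",plane(s,[(385.75,172.05)],z)," scene",plane(c,[(433.1,191.25)],z))
ht=r.read_state()["ee_pos"][2]-.0227+.04
print("pulley side",plane(s,[(393.8,110.6)],ht),"scene",plane(c,[(443.3,139.7)],ht),r.read_state()["ee_pos"])
E
```

```text
thick by wrist bolts [[ 0.4309457  -0.24417688]
 [ 0.49077163 -0.25749618]] 0.06129067613457654 [ 0.45419901 -0.2807495 ]
thin spacing 0.04381764730375661 0.04353973840549263 ctr [ 0.61460035 -0.30886285]
thin tip w [[ 0.61630372 -0.30973127]]
thick side bolts [[ 0.45171819 -0.27699934]]  scene [[ 0.4521915  -0.27679709]]
pulley side [[ 0.44510802 -0.27767744]] scene [[ 0.4478841 -0.2765487]] [ 0.44821344 -0.27986481  0.15753563]
```

```bash
python3 -m crank '[[-1,[-1,3,0],0],[-1,[-1.5,6,10],0],[-1,[-1.5,6,22],0],[-1,[-1.5,6,34],0],[-1,[-1.5,6,40],0],[-1,[-1.5,6,40],0],[-1,[-1.5,6,40],0]]'
python3 - <<'E'
from h import *
c=r.camera("side"); crop(c,355,85,80,110,5,"s7.png")
c=r.camera("scene"); crop(c,400,120,80,100,6,"s8.png")
c=r.camera("wrist"); cv2.imwrite("pics/w7.png",c["pixels"][200:420,200:440,::-1])
E
```

```text
time: 6.08
ee_pos: [0.4536, -0.2817, 0.1169]
eef_rot: [0.71, 0.704, -0.0, -0.001]
ft_force: [0.5, -0.7, -1.7]
width: 0.0425
```

View pics/s7.png

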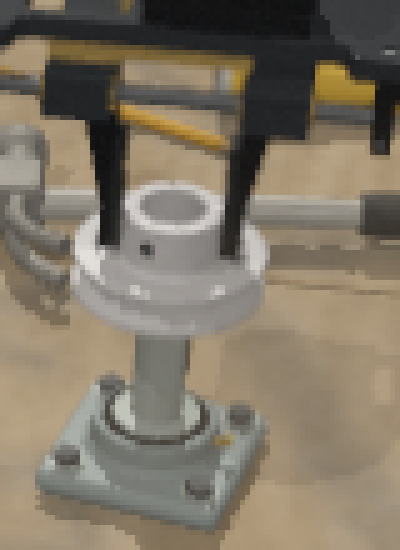

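View pics/s8.png

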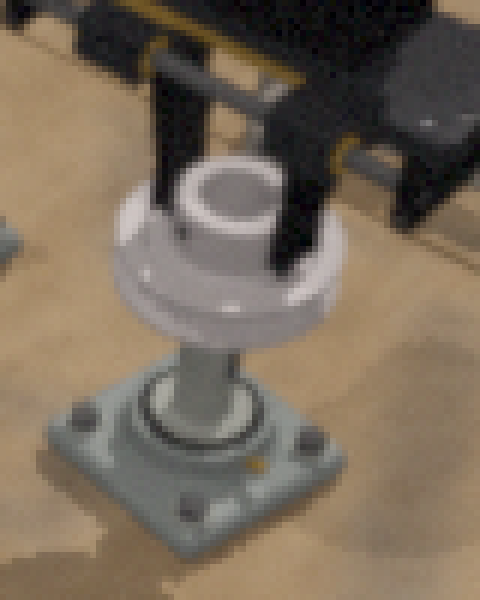

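View pics/w7.png

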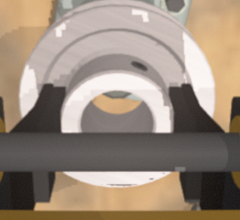

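```bash
python3 -m crank '[[-1,[-1,1,4],0],[-1,[-1,1,8],0],[-1,[-1,1,11],0],[-1,[-1,1,14],0],[-1,[-1,1,14],0]]'
python3 - <<'E'
from h import *
c=r.camera("wrist"); cv2.imwrite("pics/w8.png",cv2.resize(c["pixels"][200:420,200:440,::-1],None,fx=2,fy=2)); print(r.read_state()["torque"])
E
```

```text
time: 6.65
ee_pos: [0.4547, -0.2825, 0.1027]
eef_rot: [0.71, 0.704, -0.0, -0.001]
ft_force: [0.5, 1.0, -3.2]
width: 0.0427
[-0.0715092   0.01853354  0.01739452]
```

View pics/w8.png

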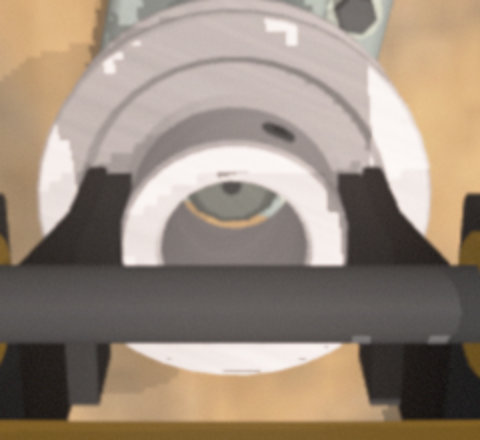

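```bash
python3 -m crank '[[-1,[0,0,6],0],[-1,[0,0,14],0],[-1,[0,0,22],0],[-1,[0,0,30],0],[-1,[0,0,37],0],[-1,[0,0,43],0],[-1,[0,0,46],0],[-1,[0,0,48],0],[-1,[0,0,48],0]]'; python3 -c "
from bench import r;print(r.read_state()['torque'])"
```

```text
time: 7.45
ee_pos: [0.4549, -0.2827, 0.0552]
eef_rot: [0.71, 0.704, -0.0, -0.0]
ft_force: [1.1, -0.1, -2.4]
width: 0.0425
[-0.0580262   0.0571305   0.01208903]
```

```bash
python3 -m crank '[[-1,[0,0,1.5],0],[-1,[0,0,1.5],0],[0.4,[0,0,1.5],0],[0.4,[0,0,1.5],0],[0.4,[0,0,1.5],0],[0.4,[0,0,-5],0],[0.4,[0,0,-25],0],[0.4,[0,0,-50],0],[0.4,[0,0,-75],0],[0.4,[0,0,-95],0],[0.4,[0,0,-105],0]]'
python3 - <<'E'
from h import *
c=r.camera("side"); crop(c,355,85,80,110,5,"s9.png")
print(r.read_state()["ee_pos"])
E
```

```text
time: 8.37
ee_pos: [0.456, -0.2835, 0.1637]
eef_rot: [0.71, 0.704, 0.001, 0.002]
ft_force: [0.1, -0.0, 0.4]
width: 0.0609
[ 0.45643135 -0.28358527  0.16421154]
```

View pics/s9.png

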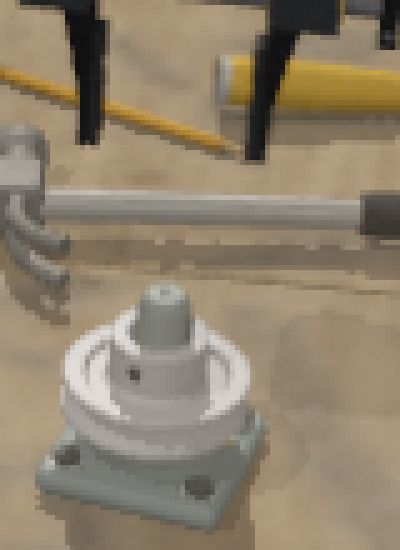

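```bash
python3 -m crank '[[0.4,[25,-2,0],0],[0.4,[62,-5,0],0],[0.4,[100,-8,0],0],[0.4,[138,-11,0],0],[0.4,[176,-14,0],0],[0.4,[214,-17,0],0],[0.4,[245,-20,0],0],[0.4,[267,-22,0],0],[0.4,[280,-22,0],0],[0.4,[285,-22,0],0],[0.4,[285,-22,0],0],[0.4,[285,-22,0],0]]'
python3 - <<'E'
from h import *
c=r.camera("wrist"); cv2.imwrite("pics/w9.png",c["pixels"][:,:,::-1])
print(proj(c,[(.434,.0015,.015)]), r.read_state()["ee_pos"])
E
```

```text
time: 9.42
ee_pos: [0.4351, 0.0016, 0.1601]
eef_rot: [0.71, 0.704, -0.0, -0.0]
ft_force: [0.3, -0.4, 0.4]
width: 0.0613
[[315.44615282 224.39096366]] [0.43519567 0.00129842 0.16023783]
```

View pics/w9.png

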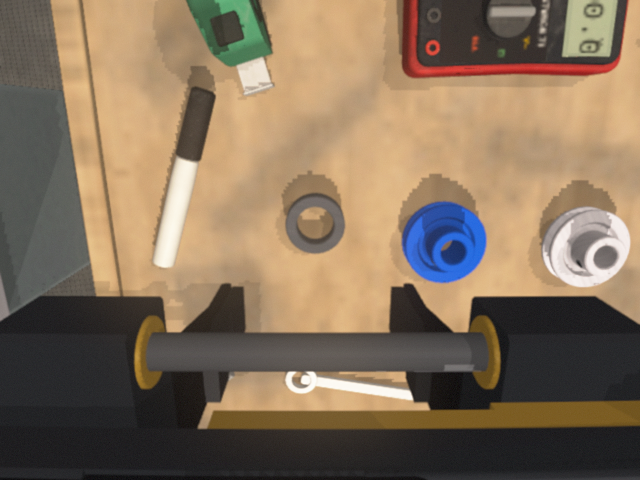

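```bash
python3 -m crank '[[0.4,[0.5,-0.5,20],0],[0.4,[0.5,-0.5,55],0],[0.4,[0.5,-0.5,90],0],[0.4,[0.5,-0.5,120],0],[0.4,[0.5,-0.5,140],0],[0.4,[0.5,-0.5,150],0],[0.4,[0.5,-0.5,153],0],[0.4,[0.5,-0.5,154],0],[0.4,[0.5,-0.5,154],0],[0.4,[0.5,-0.5,154],0]]'
```

```text
time: 10.3
ee_pos: [0.4358, 0.003, 0.0077]
eef_rot: [0.71, 0.704, 0.001, 0.0]
ft_force: [0.2, -0.1, 0.0]
width: 0.0609
```

```bash
python3 - <<'E'
from h import *
c=r.camera("wrist"); cv2.imwrite("pics/w10.png",c["pixels"][200:440,160:480,::-1])
w=plane
print(plane(c,[(0,0)],0),r.read_state()["ee_pos"])
E
```

```text
[[0.31987323 0.12299567]] [0.43574945 0.00309854 0.00767327]
```

View pics/w10.png

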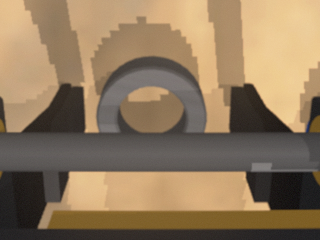

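```bash
python3 -m crank '[[0.4,[-0.7,-1,2],0],[0.4,[-0.7,-1,4],0],[0.4,[-0.7,-1,4],0],[-1,[-0.7,-1,4],0],[-1,[-0.7,-1,4],0],[-1,[-0.7,-1,4],0],[-1,[-0.7,-1,4],0],[-1,[-0.7,-1,4],0],[-1,[-0.7,-1,4],0]]' 40
```

```text
time: 11.1
ee_pos: [0.4338, 0.0023, 0.0026]
eef_rot: [0.71, 0.704, 0.0, -0.0]
ft_force: [-0.1, -0.1, 0.6]
width: 0.0437
```

```bash
python3 -m crank '[[-1,[0,0,-25],0],[-1,[0,0,-60],0],[-1,[-5,0,-95],0],[-1,[-25,2,-120],0],[-1,[-60,5,-128],0],[-1,[-97,8,-128],0],[-1,[-134,10,-128],0],[-1,[-171,13,-128],0],[-1,[-208,16,-128],0],[-1,[-240,18,-128],0],[-1,[-264,20,-128],0],[-1,[-278,21,-128],0]]'
python3 -m crank '[[-1,[-5,0,0],0],[-1,[-7,0.3,0],0],[-1,[-7,0.3,0],0],[-1,[-7,0.3,5],0],[-1,[-7,0.3,10],0],[-1,[-7,0.3,15],0],[-1,[-7,0.3,20],0],[-1,[-7,0.3,24],0],[-1,[-7,0.3,24],0]]'
python3 - <<'E'
from h import *
c=r.camera("side"); crop(c,355,85,80,110,5,"s11.png")
c=r.camera("wrist"); cv2.imwrite("pics/w11.png",cv2.resize(c["pixels"][200:420,200:440,::-1],None,fx=2,fy=2)); print(r.read_state()["ee_pos"])
E
```

```text
time: 12.1
ee_pos: [0.4519, -0.2791, 0.1305]
eef_rot: [0.711, 0.703, -0.001, 0.0]
ft_force: [-0.3, 0.5, -0.8]
width: 0.0433
time: 12.85
ee_pos: [0.4524, -0.2824, 0.1054]
eef_rot: [0.71, 0.704, -0.0, -0.001]
ft_force: [0.1, 0.1, -1.2]
width: 0.0434
[ 0.45274185 -0.28281579  0.10633685]
```

View pics/s11.png

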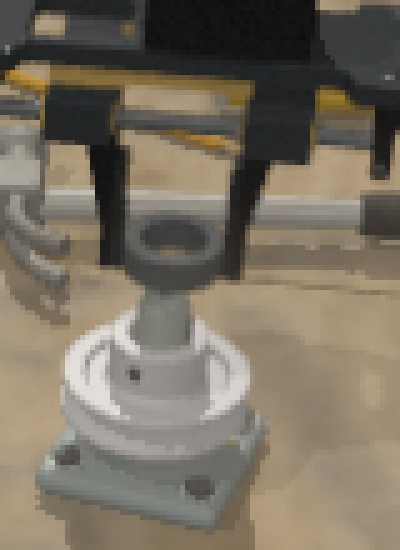

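View pics/w11.png

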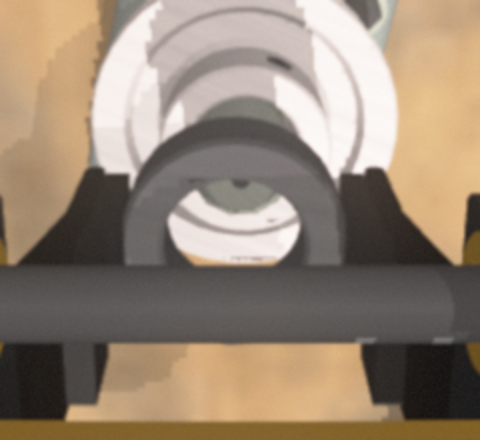

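```bash
python3 -m crank '[[-1,[0,1.5,0],0],[-1,[0,2.2,5],0],[-1,[0,2.2,10],0],[-1,[0,2.2,15],0],[-1,[0,2.2,20],0],[-1,[0,2.2,20],0]]'; python3 -c "
from bench import r;print(r.read_state()['torque'])"
```

```text
time: 13.45
ee_pos: [0.4545, -0.2818, 0.0852]
eef_rot: [0.71, 0.705, -0.0, -0.001]
ft_force: [0.2, 3.7, -2.7]
width: 0.0435
[ 0.70660815  0.00139254 -0.04955957]
```

```bash
python3 -m crank '[[-1,[1,0,0],0],[-1,[1,0,3],0],[-1,[1,0,6],0],[-1,[1,0,9],0],[-1,[1,0,11],0],[-1,[1,0,11],0]]'; python3 -c "
from bench import r;print(r.read_state()['torque'])"
```

```text
time: 13.95
ee_pos: [0.4549, -0.2815, 0.0749]
eef_rot: [0.71, 0.704, -0.0, -0.0]
ft_force: [-1.2, 4.2, -2.5]
width: 0.0433
[ 0.92897152  0.25282135 -0.02991325]
```

```bash
python3 -m crank '[[-1,[0.8,0,1],0],[-1,[0.8,0,1.5],0],[0.3,[0.8,0,1.5],0],[0.3,[0.8,0,1.5],0],[0.3,[0.8,0,1.5],0],[0.3,[0.8,0,-8],0],[0.3,[0.8,0,-30],0],[0.3,[0.8,0,-60],0],[0.3,[0.8,0,-80],0],[0.3,[0.8,0,-85],0]]'
python3 - <<'E'
from h import *
c=r.camera("side"); crop(c,355,85,80,110,5,"s12.png")
print(r.read_state()["ee_pos"])
E
```

```text
time: 14.78
ee_pos: [0.4566, -0.2825, 0.1647]
eef_rot: [0.71, 0.704, 0.001, 0.003]
ft_force: [-0.0, 0.3, -0.1]
width: 0.0565
[ 0.45643277 -0.2821641   0.16386353]
```

View pics/s12.png

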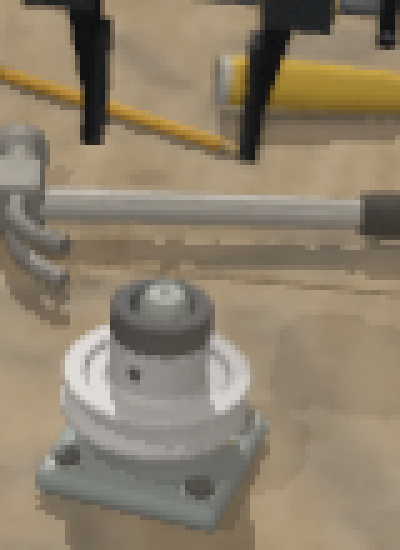

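```bash
python3 -m crank '[[0.1,[20,14,0],0],[0.1,[50,35,0],0],[0.1,[80,57,0],0],[0.1,[110,79,0],0],[0.1,[140,100,0],0],[0.1,[170,122,0],0],[0.1,[200,144,0],0],[0.1,[225,162,0],0],[0.1,[245,176,0],0],[0.1,[256,184,0],0],[0.1,[262,188,0],0],[0.1,[262,188,0],0]]'
python3 - <<'E'
from h import *
c=r.camera("wrist"); cv2.imwrite("pics/w13.png",c["pixels"][:,:,::-1])
print(proj(c,[(.6448,-.02,.034),(.614,-.3085,.079)]), r.read_state()["ee_pos"])
import pickle;pickle.dump(c,open("w13.pkl","wb"))
E
```

```text
time: 15.83
ee_pos: [0.6451, -0.02, 0.1598]
eef_rot: [0.709, 0.705, -0.0, -0.0]
ft_force: [-0.1, -0.4, -0.4]
width: 0.0481
[[316.4826781  230.78166946]
 [280.73825409 589.79159387]] [ 0.64463868 -0.02160044  0.16014785]
```

View pics/w13.png

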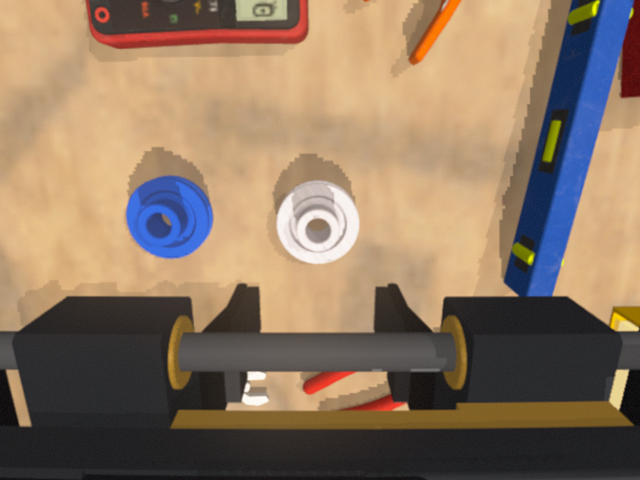

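```bash
python3 -m crank '[[0.1,[1,0.5,20],0],[0.1,[1.5,0.8,55],0],[0.1,[1.5,0.8,90],0],[0.1,[1.5,0.8,115],0],[0.1,[1.5,0.8,130],0],[0.1,[1.5,0.8,135],0],[0.1,[1.5,0.8,136],0],[0.1,[1.5,0.8,136],0],[0.1,[1.5,0.8,136],0],[0.1,[1.5,0.8,136],0]]'
python3 - <<'E'
from h import *
c=r.camera("wrist"); cv2.imwrite("pics/w14.png",c["pixels"][180:440,160:480,::-1])
print(proj(c,[(.6455,-.019,.034)])-[160,180],r.read_state()["ee_pos"])
E
```

```text
time: 16.72
ee_pos: [0.6467, -0.0194, 0.0261]
eef_rot: [0.71, 0.704, 0.001, 0.001]
ft_force: [-0.3, -0.1, -0.1]
width: 0.048
[[153.43652734 134.20844816]] [ 0.64664326 -0.01920916  0.02589686]
```

View pics/w14.png

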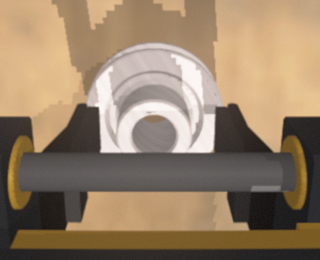

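```bash
python3 -m crank '[[0.1,[0.7,-0.5,2],0],[0.1,[0.7,-0.5,5],0],[0.1,[0.7,-0.5,5],0],[-1,[0.7,-0.5,5],0],[-1,[0.7,-0.5,5],0],[-1,[0.7,-0.5,5],0],[-1,[0.7,-0.5,5],0],[-1,[0.7,-0.5,5],0],[-1,[0.7,-0.5,5],0]]' 35
```

```text
time: 17.52
ee_pos: [0.6455, -0.0184, 0.0196]
eef_rot: [0.71, 0.704, 0.0, 0.0]
ft_force: [0.1, -0.8, -0.2]
width: 0.0303
```

```bash
python3 -m crank '[[-1,[0,0,-25],0],[-1,[0,0,-60],0],[-1,[-5,-0.5,-90],0],[-1,[-25,-2.5,-110],0],[-1,[-60,-6,-115],0],[-1,[-97,-10,-115],0],[-1,[-134,-14,-115],0],[-1,[-171,-17,-115],0],[-1,[-208,-21,-115],0],[-1,[-240,-24,-115],0],[-1,[-268,-27,-115],0],[-1,[-284,-28.5,-115],0]]'
python3 -m crank '[[-1,[-5,-0.5,0],0],[-1,[-7,-0.7,0],0],[-1,[-7,-0.7,0],0],[-1,[-7,-0.7,8],0],[-1,[-7,-0.7,16],0],[-1,[-7,-0.7,24],0],[-1,[-7,-0.7,30],0],[-1,[-7,-0.7,33],0],[-1,[-7,-0.7,33],0]]'
python3 - <<'E'
from h import *
c=r.camera("side"); crop(c,285,75,80,110,5,"s15.png")
c=r.camera("wrist"); cv2.imwrite("pics/w15.png",cv2.resize(c["pixels"][200:420,200:440,::-1],None,fx=2,fy=2)); print(r.read_state()["ee_pos"])
E
```

```text
time: 18.52
ee_pos: [0.6127, -0.3066, 0.1343]
eef_rot: [0.711, 0.703, -0.001, 0.0]
ft_force: [-0.1, -1.0, -1.6]
width: 0.0298
time: 19.27
ee_pos: [0.6135, -0.3085, 0.1003]
eef_rot: [0.71, 0.704, -0.0, -0.001]
ft_force: [-0.1, -0.6, -1.2]
width: 0.0301
[ 0.61401    -0.30909813  0.10153148]
```

View pics/s15.png

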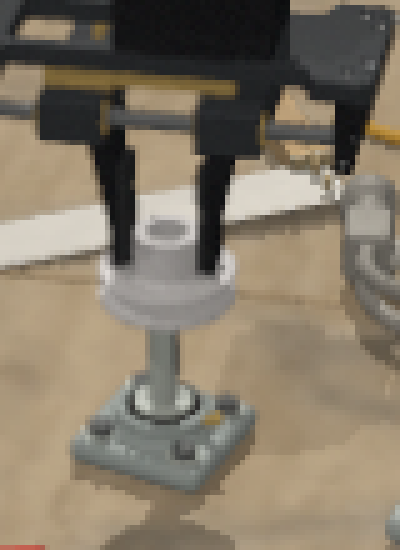

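View pics/w15.png

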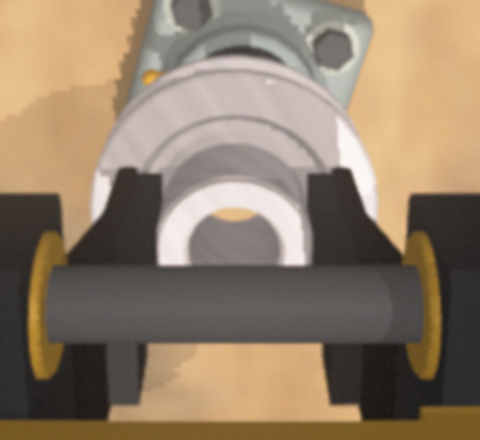

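```bash
python3 -m crank '[[-1,[0,1.5,0],0],[-1,[0,2.3,0],0],[-1,[0,2.3,4],0],[-1,[0,2.3,8],0],[-1,[0,2.3,11],0],[-1,[0,2.3,11],0]]'
python3 - <<'E'
from h import *
c=r.camera("side"); crop(c,285,75,80,110,5,"s16.png")
c=r.camera("wrist"); cv2.imwrite("pics/w16.png",cv2.resize(c["pixels"][200:420,200:440,::-1],None,fx=2,fy=2)); s=r.read_state();print(s["ee_pos"],s["torque"])
E
```

```text
time: 19.87
ee_pos: [0.6158, -0.3088, 0.0894]
eef_rot: [0.71, 0.704, -0.0, -0.001]
ft_force: [0.2, -0.3, -1.1]
width: 0.0298
[ 0.61608749 -0.30907117  0.09021235] [-0.09562396  0.06998452  0.0465949 ]
```

View pics/w16.png

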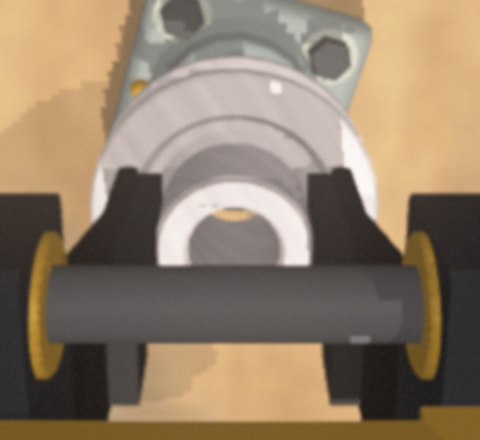

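```bash
python3 -m crank '[[-1,[0,0,5],0],[-1,[0,0,11],0],[-1,[0,0,18],0],[-1,[0,0,25],0],[-1,[0,0,32],0],[-1,[0,0,38],0],[-1,[0,0,41],0],[-1,[0,0,42],0],[-1,[0,0,42],0]]'; python3 -c "
from bench import r;print(r.read_state()['torque'])"
```

```text
time: 20.72
ee_pos: [0.6162, -0.3091, 0.0482]
eef_rot: [0.71, 0.704, -0.0, -0.0]
ft_force: [0.0, -0.7, -2.3]
width: 0.0302
[-0.1011827   0.0476843  -0.02311258]
```

```bash
python3 -m crank '[[-1,[0,0,1],0],[-1,[0,0,1],0],[0.1,[0,0,1],0],[0.1,[0,0,1],0],[0.1,[0,0,1],0],[0.1,[0,0,-6],0],[0.1,[0,0,-30],0],[0.1,[0,0,-60],0],[0.1,[0,0,-90],0],[0.1,[0,0,-105],0],[0.1,[0,0,-110],0]]'
python3 - <<'E'
from h import *
c=r.camera("side"); crop(c,285,75,80,110,5,"s17.png")
print(r.read_state()["ee_pos"])
E
```

```text
time: 21.63
ee_pos: [0.6175, -0.3102, 0.1629]
eef_rot: [0.71, 0.704, 0.001, 0.003]
ft_force: [-0.0, -0.0, -0.1]
width: 0.048
[ 0.61731188 -0.30985234  0.16184171]
```

View pics/s17.png

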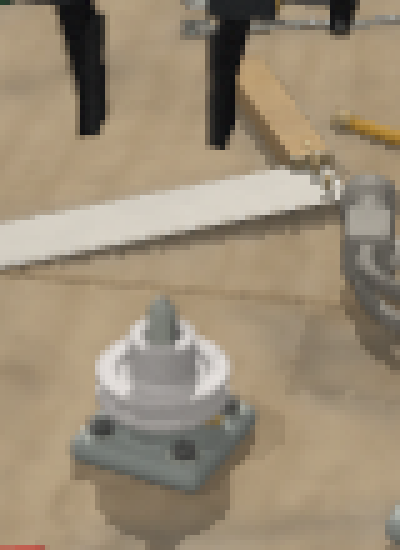

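```bash
python3 -m crank '[[0.1,[20,-7,0],0],[0.1,[50,-17,0],0],[0.1,[85,-28,0],0],[0.1,[120,-40,0],0],[0.1,[155,-52,0],0],[0.1,[190,-63,0],0],[0.1,[225,-75,0],0],[0.1,[260,-87,0],0],[0.1,[295,-98,0],0],[0.1,[330,-110,0],0],[0.1,[365,-122,0],0],[0.1,[400,-133,0],0]]'
python3 -m crank '[[0.1,[35,-12,0],0],[0.1,[70,-24,0],0],[0.1,[105,-36,0],0],[0.1,[135,-46,0],0],[0.1,[160,-54,0],0],[0.1,[176,-60,0],0],[0.1,[184,-62,0],0],[0.1,[187,-63,0],0],[0.1,[187,-63,0],0],[0.1,[187,-63,0],0],[0.1,[187,-63,0],0]]'
python3 - <<'E'
from h import *
c=r.camera("wrist"); cv2.imwrite("pics/w18.png",c["pixels"][:,:,::-1])
print(proj(c,[(.4205,.278,.013)]), r.read_state()["ee_pos"])
E
```

```text
time: 22.68
ee_pos: [0.4847, 0.0934, 0.1577]
eef_rot: [0.71, 0.705, -0.001, -0.0]
ft_force: [0.9, -0.3, -0.4]
width: 0.0476
time: 23.6
ee_pos: [0.4254, 0.2779, 0.1584]
eef_rot: [0.711, 0.704, -0.0, 0.0]
ft_force: [-0.5, 0.8, -0.7]
width: 0.048
[[310.26190092 224.08115402]] [0.4253869  0.27810537 0.15852647]
```

View pics/w18.png

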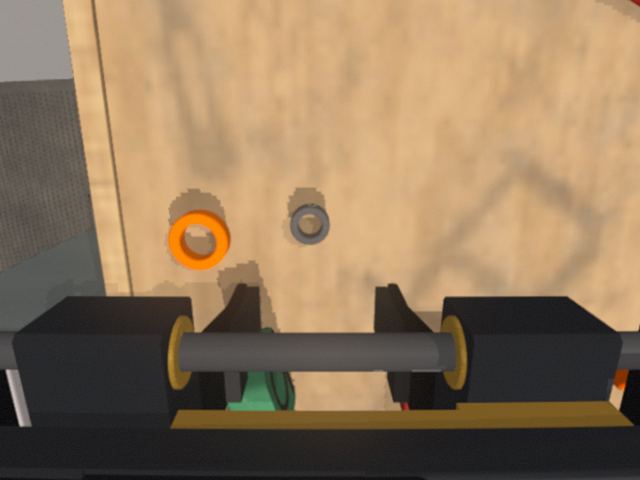

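```bash
python3 -m crank '[[0.1,[0,-1,20],0],[0.1,[0,-2,55],0],[0.1,[0,-2,90],0],[0.1,[0,-2,120],0],[0.1,[0,-2,138],0],[0.1,[0,-2,147],0],[0.1,[0,-2,149],0],[0.1,[0,-2,149],0],[0.1,[0,-2,149],0],[0.1,[0,-2,149],0]]'
python3 - <<'E'
from h import *
c=r.camera("wrist"); cv2.imwrite("pics/w19.png",c["pixels"][180:440,160:480,::-1])
print(proj(c,[(.4205,.2775,.013)])-[160,180],r.read_state()["ee_pos"])
E
```

```text
time: 24.48
ee_pos: [0.4237, 0.28, 0.011]
eef_rot: [0.71, 0.704, 0.001, -0.0]
ft_force: [0.4, 0.5, 0.4]
width: 0.0477
[[148.86068245 134.28826234]] [0.42358798 0.27997649 0.0108484 ]
```

View pics/w19.png

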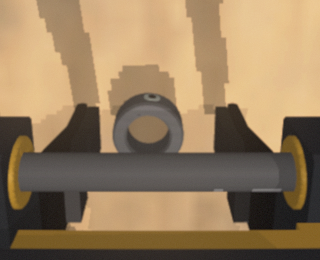

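```bash
python3 -m crank '[[0.1,[-0.7,-2,3],0],[0.1,[-0.7,-2.5,6],0],[0.1,[-0.7,-2.5,6],0],[0.1,[-0.7,-2.5,6],0],[-1,[-0.7,-2.5,6],0],[-1,[-0.7,-2.5,6],0],[-1,[-0.7,-2.5,6],0],[-1,[-0.7,-2.5,6],0],[-1,[-0.7,-2.5,6],0],[-1,[-0.7,-2.5,6],0]]' 30
```

```text
time: 25.37
ee_pos: [0.4203, 0.2787, 0.0036]
eef_rot: [0.71, 0.704, 0.0, -0.0]
ft_force: [0.1, -0.3, -0.6]
width: 0.0284
```

```bash
python3 -m crank '[[-1,[0,0,-25],0],[-1,[0,0,-60],0],[-1,[0,0,-95],0],[-1,[-15,5,-115],0],[-1,[-40,13,-120],0],[-1,[-75,25,-120],0],[-1,[-110,37,-120],0],[-1,[-145,48,-120],0],[-1,[-180,60,-120],0],[-1,[-215,72,-120],0],[-1,[-250,83,-120],0],[-1,[-285,95,-120],0]]'
python3 -m crank '[[-1,[-35,12,0],0],[-1,[-70,23,0],0],[-1,[-105,35,0],0],[-1,[-140,47,0],0],[-1,[-175,58,0],0],[-1,[-210,70,0],0],[-1,[-240,80,0],0],[-1,[-265,88,0],0],[-1,[-285,95,0],0],[-1,[-297,99,0],0],[-1,[-302,101,0],0],[-1,[-303,102,0],0]]'
python3 -m crank '[[-1,[0,0,0],0],[-1,[0,0,0],0],[-1,[0,0,8],0],[-1,[0,0,16],0],[-1,[0,0,24],0],[-1,[0,0,30],0],[-1,[0,0,30],0],[-1,[0,0,30],0]]'
python3 - <<'E'
from h import *
c=r.camera("side"); crop(c,285,75,80,110,5,"s20.png")
c=r.camera("wrist"); cv2.imwrite("pics/w20.png",cv2.resize(c["pixels"][200:420,200:440,::-1],None,fx=2,fy=2)); print(r.read_state()["ee_pos"])
E
```

```text
time: 26.37
ee_pos: [0.5132, -0.0088, 0.1237]
eef_rot: [0.71, 0.704, 0.0, -0.0]
ft_force: [0.6, 0.4, -0.4]
width: 0.0283
time: 27.37
ee_pos: [0.6123, -0.3119, 0.123]
eef_rot: [0.71, 0.704, -0.0, -0.0]
ft_force: [0.5, -0.2, -1.1]
width: 0.028
time: 28.03
ee_pos: [0.6124, -0.3106, 0.0929]
eef_rot: [0.71, 0.704, -0.0, -0.0]
ft_force: [-0.1, 0.9, -0.6]
width: 0.0282
[ 0.61285035 -0.3109531   0.09375851]
```

View pics/s20.png

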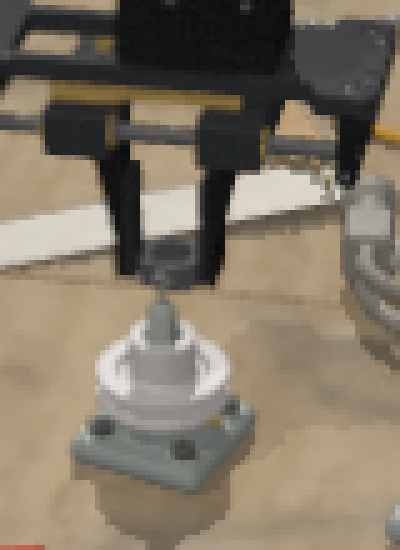

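View pics/w20.png

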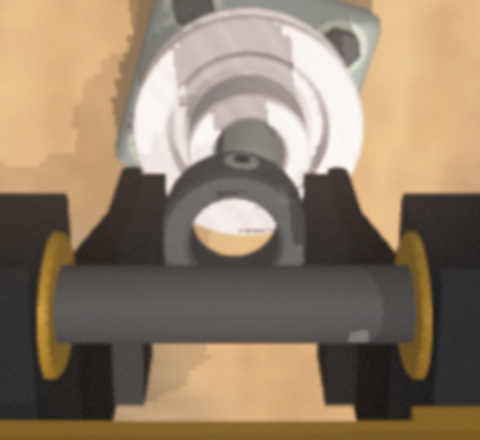

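```bash
python3 -m crank '[[-1,[1,2,0],0],[-1,[1.8,3.5,0],0],[-1,[1.8,3.5,4],0],[-1,[1.8,3.5,8],0],[-1,[1.8,3.5,11],0],[-1,[1.8,3.5,11],0]]'
python3 - <<'E'
from h import *
c=r.camera("side"); crop(c,285,75,80,110,5,"s21.png")
c=r.camera("wrist"); cv2.imwrite("pics/w21.png",cv2.resize(c["pixels"][200:420,200:440,::-1],None,fx=2,fy=2)); s=r.read_state();print(s["ee_pos"],s["torque"])
E
```

```text
time: 28.63
ee_pos: [0.6157, -0.3088, 0.0814]
eef_rot: [0.71, 0.704, -0.0, -0.001]
ft_force: [0.3, 0.0, -0.4]
width: 0.0286
[ 0.61605405 -0.30905143  0.08223218] [-0.08880378  0.06003914  0.06805547]
```

View pics/w21.png

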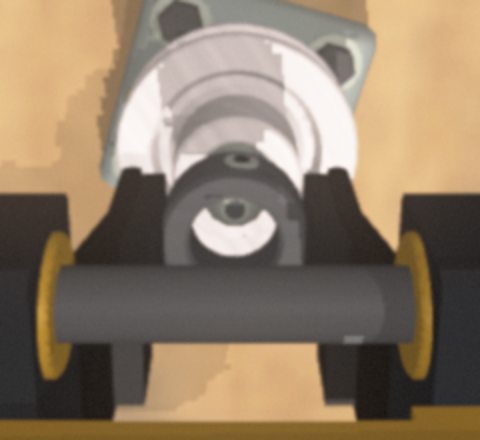

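View pics/s21.png

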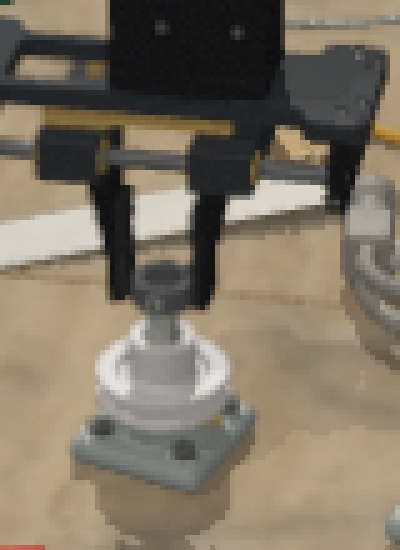

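```bash
python3 -m crank '[[-1,[0,0,3],0],[-1,[0,0,6],0],[-1,[0,0,9],0],[-1,[0,0,9],0]]'; python3 -c "
from bench import r;print(r.read_state()['torque'])"
```

```text
time: 29.07
ee_pos: [0.6159, -0.3088, 0.0726]
eef_rot: [0.71, 0.704, -0.0, -0.001]
ft_force: [0.2, 0.4, -0.0]
width: 0.0285
[-0.08084594  0.06339939 -0.04390433]
```

```bash
python3 -m crank '[[-1,[0,0,3],0],[-1,[0,0,6],0],[-1,[0,0,8],0],[-1,[0,0,8],0],[-1,[0,0,8],0]]'; python3 -c "
from bench import r;print(r.read_state()['torque'])"
```

```text
time: 29.48
ee_pos: [0.6162, -0.309, 0.0653]
eef_rot: [0.71, 0.704, -0.0, -0.0]
ft_force: [-1.4, 0.0, 0.2]
width: 0.0285
[-0.06162585  0.03879303  0.00914627]
```

```bash
python3 -m crank '[[-1,[0,0,1],0],[-1,[0,0,1],0],[0.1,[0,0,1],0],[0.1,[0,0,1],0],[0.1,[0,0,1],0],[0.1,[0,0,-8],0],[0.1,[0,0,-35],0],[0.1,[0,0,-70],0],[0.1,[0,0,-105],0],[0.1,[0,0,-130],0],[0.1,[0,0,-140],0],[0.1,[0,0,-140],0]]'
python3 -m crank '[[0.1,[20,0,0],0],[0.1,[50,0,0],0],[0.1,[80,0,0],0],[0.1,[110,0,0],0],[0.1,[130,0,0],0],[0.1,[140,0,0],0],[0.1,[140,0,0],0],[0.1,[140,0,0],0]]'
python3 - <<'E'
from h import *
c=r.camera("side"); cv2.imwrite("pics/e1.png",c["pixels"][:,:,::-1]); crop(c,290,115,130,80,6,"e2.png")
c=r.camera("scene"); cv2.imwrite("pics/e3.png",c["pixels"][:,:,::-1]);crop(c,350,120,120,90,6,"e4.png")
E
```

```text
time: 30.48
ee_pos: [0.6173, -0.3099, 0.2092]
eef_rot: [0.71, 0.704, 0.001, 0.002]
ft_force: [0.3, -0.1, 0.3]
width: 0.0478
time: 31.15
ee_pos: [0.6169, -0.1698, 0.2048]
eef_rot: [0.71, 0.704, -0.001, -0.0]
ft_force: [0.3, -0.7, -0.7]
width: 0.0478
```

View pics/e1.png

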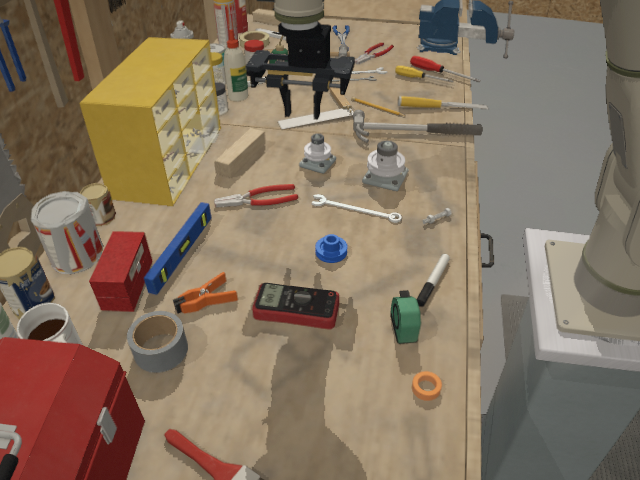

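View pics/e2.png

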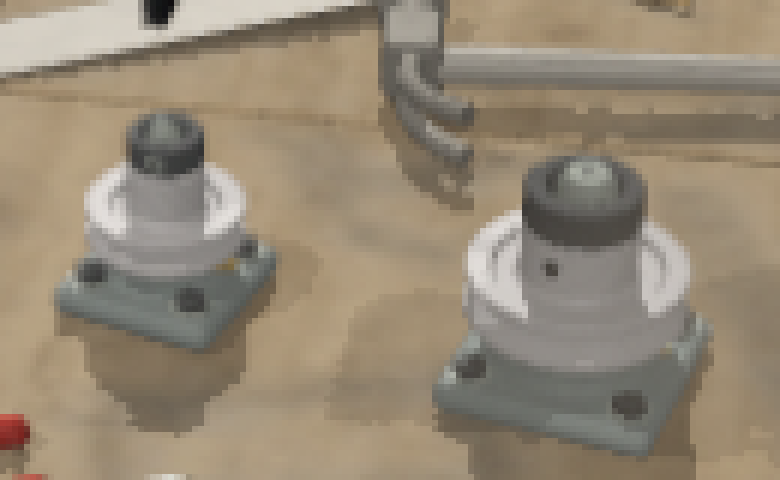

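View pics/e4.png

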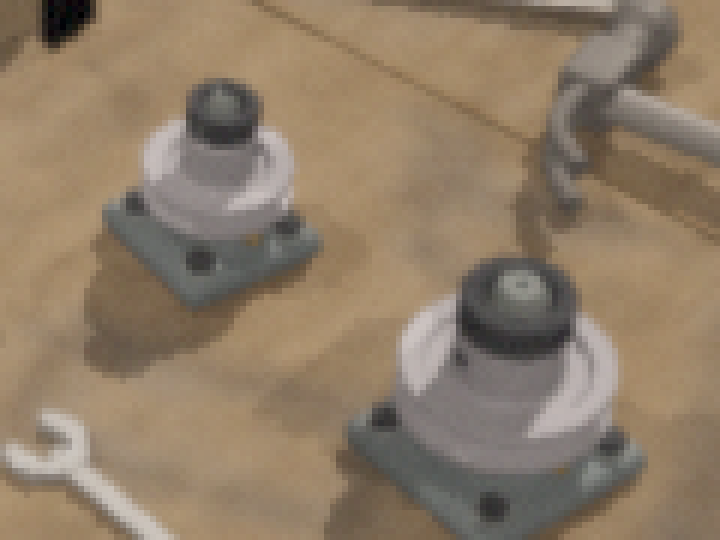

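Both stacks are seated level. In the side view the thin one is at (318,150) and the thick one at (387,160). The bystanders are where they started, and the gripper is clear.

```bash
python3 -c "
from bench import r;s=r.read_state();print(s['time'],abs(s['joint_vel']).max(),s['ft_force']);print(r.close_job())"
```

```text
31.25 0.005530018299627421 [ 1.01201647 -0.07041437  0.96513123]
the job is handed in; nothing more can be done
None
```

The job is done and handed in at 31.25 s of the 112 s allowed. The large pulley and its collar are on the thick shaft, and the small pulley and its collar are on the thin shaft.

- **Seating:** In the last side and scene pictures, each pulley rests level on its bearing and each collar sits flush on its hub, with the shaft tip in the middle of the ring. I judged this from the pictures and the tool position at each release, and did not measure the final part poses separately.
- **Release:** All parts were let go. The gripper was about 20 cm above the bench and about 14 cm to the side of the thin shaft, touching nothing.
- **Bystanders:** The multimeter, tape measure, wrench, pliers, blue pulley and orange ring look the same in the side picture as at the start.
- **Forces:** The wrist force stayed below about 6 N in every reading I took. The only contact I noticed was about 4 N sideways as the large collar went down, which I eased with a small shift.
- **Disagreement:** The cameras differed by up to about 3 mm on the parts' positions. I corrected for this with the wrist camera and the measured tool positions.

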